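Start the empty-pan adjustment of a moisture analyser

TASK

Push the moisture analyser's hood fully shut with your fingertips, then press the two round outer keys on its front panel down together, one fingertip on each, hold both fully down for at least three seconds to start the empty-pan adjustment, and let both go. Do not press any key before the hood is shut, never press one round key alone, leave the oblong key between them unpressed, and neither shift the analyser nor disturb the weight, the jar and the dishes that stand around it.

Things in the scene. Friction and masses are not known exactly. Their poses are not given: they have to be found in the camera images.
- analyser: White moisture analyser, grey hood: 305 mm deep (x), 200 wide (y), 107 high shut; 4 kg, loose on rubber feet. Origin: centre of its underside, on the bench. Its -x side is the front, towards the robot (turned up to 0.4 rad); +y is its left from the robot. The front panel (x -155 to -50 mm) slopes up 8 degrees from 45 to 60 mm height: three dark grey keys in a row, a display behind them.
- hood (a joint): Opening angle of the hood, rad: 0 = shut, grows as its front rises; starts part open (0.45 to 0.85), stop at 1.25. A friction hinge keeps it where it is left, so it must be pushed all the way down; about 2 to 10 N on its top near the front, along the arc about the hinge (forward and down), moves it; straight down on the steep hood can bind. No latch.
- hood_hinge (a point): Centre of the hood's hinge axis, which runs along the analyser's y at the back: 130 mm behind the analyser's origin, 62 mm above the bench.
- hood_front (a point): Middle of the hood's top front edge; turns with the hood. The hood is a hollow box cover, 170 mm from hinge to front, 196 wide, 45 high, with a small grip lip 13 mm out, low on its front. Shut, this point lies 40 mm in front of the analyser's origin at 107 mm height, and the hood's top is level at 107 mm.
- key_left_top (a point): Centre of the top of the left round key (towards the analyser's +y): 19 mm diameter, standing 8 mm proud of the panel. Its z axis is the panel's normal (8 degrees off vertical, leaning to the front). The two round keys are 64 mm apart, centre to centre, along the analyser's y.
- key_right_top (a point): Centre of the top of the right round key (towards the analyser's -y), the same as the left.
- key_mid_top (a point): Centre of the top of the oblong key midway between the round ones, 20 mm (along y) by 12 mm, equally high. Not to be pressed.
- key_left (a joint): How far the left round key is pressed, m: 0 = up, 0.005 = fully down. A spring returns it; it starts to move at 1.5 N and is fully down at 5 N.
- key_right (a joint): The same for the right round key.
- key_mid (a joint): The same for the oblong key.
- weight: Steel test weight with a knob, 38 mm diameter, 58 mm high, 0.5 kg; origin at the centre of its underside. Leave alone. It, the jar and the dishes stand beside the analyser, their centres 70 to 100 mm off its sides.
- jar: White plastic jar with a cap, 62 mm diameter, 95 mm high; origin at the centre of its underside. Leave alone.
- dishes: Stack of four whitish clear-plastic Petri dishes, 91 mm diameter, 60 mm high; origin at the centre of its underside. Leave alone.

How it is judged:
By the outcome, as a careful person would: the job done as asked, in the order asked, and still so for the second after the job is handed in, with the robot touching nothing.
It also fails if it takes over 54 s, if anything falls off the work surface, if the arm or the gripper's body presses on something with over 40 N, if the wrist force passes 120 N, or if a joint passes its speed limit or range.

ROBOT

A 6-joint arm with a two-finger parallel gripper is mounted at the origin on the work surface. World frame = base frame: x ahead of the robot, y to its left, z up, the work surface at z = 0. Lengths are in mm, angles in rad, forces in N, time in s.
With the tool pointing down it reaches from about 350 to 975 mm from the base axis. Payload 7.1 kg.
Tool frame: the origin (TCP) lies at the very end of the fingers, on their centre line; the grasp point (between the pads) lies 19 mm behind it; z points along the fingers, y is the direction in which the jaws open and shut (so a half turn about z gives the same grasp; the last joint's range is limited). The gripper opens to 88 mm and grips with 3 to 60 N. Pads are 20 mm wide; open, the fingers measure 115 mm over their backs; the gripper's body (75 mm by 178 mm) begins 61 mm behind the grasp point.
Start: joints at [1.262, 0.423, 1.63, -0, 1.089, -0.019], TCP at [178.569, 598.931, 222.675] pointing down, gripper open.
Joint ranges: [-3, 3], [-0.9, 2.11], [0.09, 2.58], [-1.31, 4.45], [0.11, 2.69], [-2.54, 2.54]. Speed limits (rad/s): [2.39, 2.39, 3.01, 3.14, 3.14, 3.14].

INTERFACE

Orientations are given as a rotation vector (axis times angle).
In Python, from workcell import * gives the robot as it stands.
- The arm moves only by the tool play_rows, never from a script. Its argument "plan" is text: rows parted by semicolons, each of 7 numbers parted by spaces: the finger opening in cm, from 0 to 8.78, then the shift along the tool's x, y, z in cm, then the turn, a rotation vector about the tool's x, y, z in degrees. A call has 1 to 20 rows; each row shifts and turns the commanded pose from where the row before left it, along the tool's axes as they then stand; what a row does not reach is not made up. A row lasts 1/8 s, in which the tool goes at most 62.5 mm and 10.7 degrees, less where a joint would pass 70% of its speed; a pose out of reach is approached as far as the arm can. A call is refused whole if a number of a shift passes 6.25 or a number of a turn 10.7, either way. A call with a gripper value outside its range is refused whole. The fingers move at their own pace and stop on an object; the grip force is fixed at half the most. Time passes only in rows, so rows that do not move let the fingers close. It gives the time, the measured TCP pose, the force and the opening at its end, in the units of the state.
- get_obs(): the state, without advancing time (a new reading comes with each control period).
- get_image(name): name is "side" or "top" or "wrist"; returns a dict with "pixels" (420x560x3 uint8, red, green, blue), "range_z" (420x560 float32, mm along the optical axis (not along the pixel's ray), 0 where there is no reading), "fx", "fy", "cx", "cy" (pixels), "eye" and "attitude" of the camera in the world. Camera axes: x right, y down, z forward; pixel columns grow to the right and rows downward; lengths in mm; the calibration is good to about 2 mm. The wrist camera is an equidistant fisheye: a pixel r from the principal point sees the ray r / f radians off the axis. A picture is of the moment at which its call begins.
- close_job(): hands the job in, once; it reports no verdict.
The state is a dict: "t": time; "qpos": joint angles; "qvel": joint speeds; "joint_torque": joint torques, N m; "ee_pos": TCP position; "orientation": TCP orientation; "ft_force": force on the tool from outside, world axes, zero at the start; "moment": the same for the moment, N m; "width": finger opening in mm.
Only numpy, scipy, OpenCV 4.12 (cv2) and the standard library are available. Lean on these libraries where they do the work, as an engineer would, in place of code of your own. Each camera call takes 0.05 s, during which the arm holds its last target. There are 200 camera calls.

## Working session

There is one attempt and no reset: what is moved stays moved. The work goes in short steps, Python scripts to look and compute and a tool call to move; the robot and the scene stay as the last step left them, time stands still between calls to the robot, and variables do not carry over. Pictures are saved under pics/ and viewed, about 8 in all and at most 12, crops included, and the job is handed in when it is done.

Besides the shell and the picture viewer there is one more tool, called after "Request:" as a command line: name --argument value ..., lists and objects as JSON in quotes. play_rows: Moves the arm, as the interface text tells. Its arguments: {"type":"object","properties":{"plan":{"type":"string"}},"required":["plan"]}

```bash
mkdir -p pics
cat > h.py <<'E'
from workcell import *
import numpy as np, cv2
from scipy.spatial.transform import Rotation as R
def att(im):
    a=np.array(im["attitude"],float)
    return a if a.shape==(3,3) else (R.from_rotvec(a).as_matrix() if a.size==3 else R.from_quat(a).as_matrix())
def cloud(im):
    z=im["range_z"]; v,u=np.mgrid[:z.shape[0],:z.shape[1]]
    p=np.stack([(u-im["cx"])/im["fx"]*z,(v-im["cy"])/im["fy"]*z,z],-1)
    return p@att(im).T+np.array(im["eye"]), z>0
E
python3 - <<'E'
from h import *
o=get_obs();print(o)
for n in("top","side"):
    im=get_image(n);cv2.imwrite(f"pics/{n}0.png",im["pixels"][...,::-1]);print(n,im["fx"],im["eye"],im["attitude"])
    np.savez(f"{n}0.npz",**im)
E
```

```text
{'t': 0.0, 'qpos': array([ 1.26199122e+00,  4.23831187e-01,  1.63067923e+00, -3.29943342e-05,
        1.08856341e+00, -1.89873291e-02]), 'qvel': array([-6.61227307e-04, -5.61527858e-04, -1.82599157e-05, -5.89009220e-04,
       -8.68858388e-04, -1.20578781e-04]), 'joint_torque': array([ 1.83845172e-03, -5.44624329e+01, -2.73661655e+01,  6.44213799e-02,
        2.27613637e-02, -1.13719159e-04]), 'ee_pos': array([178.42297279, 598.42643268, 221.91194019]), 'orientation': array([-4.53598454e-01, -3.10845786e+00,  2.30277149e-03]), 'ft_force': array([ 0.54420309, -0.65272949, -0.35653568]), 'moment': array([-0.03490012, -0.01276511, -0.01542053]), 'width': 88.02210571147116}
top 417.7665290843616 [ 525.06706608   57.45587935 1054.2525305 ] [-2.17691019  2.15964546 -0.04811432]
side 483.2337877548645 [341.84868285 656.62102011 863.5420888 ] [-0.59262387  2.76496155 -1.03124902]
```

View pics/top0.png

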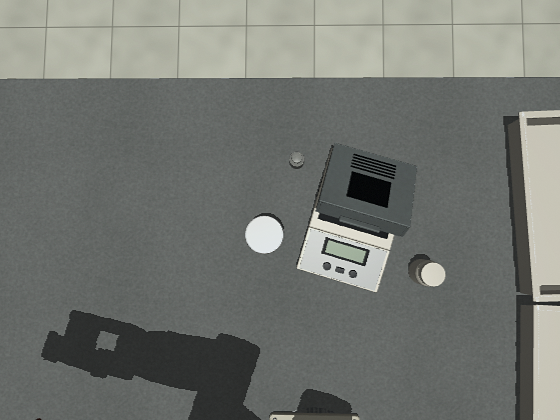

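View pics/side0.png

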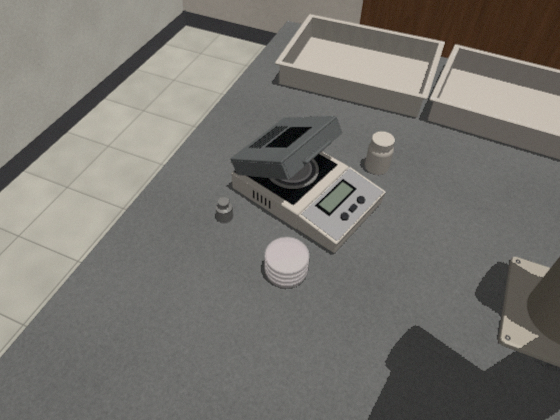

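The top view shows the hood half open. The keys are at about (327,266), (340,270) and (353,274), with the dishes at (264,234), the weight at (297,159) and the jar at (432,273). In the side view the keys are at about (345,216), (353,209) and (361,200).

Run:
```python
from h import *
K={}
for n,seeds in(("top",[(327,266),(340,270),(353,274)]),("side",[(345,216),(353,209),(361,200)])):
    im=dict(np.load(f"{n}0.npz"));P,ok=cloud(im)
    g=cv2.cvtColor(im["pixels"],cv2.COLOR_RGB2GRAY)
    nl,lab,st,cen=cv2.connectedComponentsWithStats((g<110).astype(np.uint8))
    for s in seeds:
        l=lab[s[1],s[0]];m=(lab==l)&ok
        print(n,s,l,st[l][4],cen[l].round(1),np.median(P[m],0).round(1),P[m].mean(0).round(1))
    if n=="top":
        # hood top: dark grey, z>110
        m=ok&(P[...,2]>112)&(P[...,0]>400)
        v,u=np.where(m);s=(u>300)&(u<425)&(v>135)&(v<245);Q=P[v[s],u[s]]
        for _ in range(4):
            c=Q.mean(0);w=np.linalg.svd(Q-c,full_matrices=False)[2][2];w*=np.sign(w[2])
            r=(Q-c)@w;Q=Q[abs(r)<max(3,1.5*r.std())]
        print("hood plane",c.round(1),w.round(3),"tilt",np.arccos(w[2]).round(3),"yaw of -horizontal normal",np.arctan2(-w[1],-w[0]).round(3),r.std().round(2),len(Q),"zrange",np.percentile(Q[:,2],[1,99]))
        for nm,(u0,v0) in dict(weight=(297,159),dishes=(264,234),jar=(432,273),FL=(299,268),FR=(378,291),hoodFL=(319,208),hoodFR=(407,235)).items():
            print(nm,P[v0,u0].round(0))
```

```text
top (327, 266) 30 54 [326.5 265.5] [469.  -26.7  56.3] [468.  -25.8  56. ]
top (340, 270) 31 47 [339.4 269.6] [458.1 -55.7  56.1] [458.7 -56.2  56.1]
top (353, 274) 32 50 [352.5 273.4] [451.  -86.9  56.2] [450.2 -87.   56.2]
hood plane [ 642.5 -109.4  150. ] [ 0.465 -0.135  0.875] tilt 0.505 yaw of -horizontal normal 2.86 1.2 4721 zrange [112.73936405 183.69700531]
weight [722.  45.  58.]
dishes [541. 123.  56.]
jar [ 456. -261.   91.]
FL [461.  39.  45.]
FR [ 403. -158.   -2.]
hoodFL [596.  -1. 159.]
hoodFR [ 543. -230.    2.]
side (345, 216) 636 62 [344.1 216.1] [465.  -23.8  54.9] [465.  -24.7  54.8]
side (353, 209) 605 52 [352.5 207.8] [455.7 -53.6  56.5] [455.6 -54.8  55.5]
side (361, 200) 579 54 [360.4 199.5] [447.  -84.9  56.1] [447.  -85.6  55.5]
```

Request:
play_rows --plan "5.05 -3.77 -3.41 -1 0 0 0;5.05 -3.77 -3.41 -1 0 0 0;5.05 -3.77 -3.41 -1 0 0 0;5.05 -3.77 -3.41 0 0 0 0;5.05 -3.77 -3.41 0 0 0 0;5.05 -3.77 -3.41 0 0 0 0;5.05 -3.77 -3.41 0 0 0 0;5.05 -3.77 -3.41 0 0 0 0;5.05 -3.77 -3.41 0 0 0 0;5.05 -3.77 -3.41 0 0 0 0;5.05 -3.77 -3.41 0 0 0 0;5.05 -3.77 -3.41 0 0 0 0;5.05 -3.77 -3.41 0 0 0 0;5.05 -3.77 -3.41 0 0 0 0;5.05 -3.77 -3.41 0 0 0 0;5.05 -3.77 -3.41 0 0 0 0;5.05 0 0 0 0 0 0;5.05 0 0 0 0 0 0"

```text
t: 2.35
ee_pos: [599.9, -95.9, 252.0]
orientation: [-0.454, -3.107, -0.001]
ft_force: [0.6, 0.4, -0.3]
width: 50.5
```

Request:
play_rows --plan "5.05 -0.23 0 2 0 0 0;5.05 -0.23 0 2 0 0 0;5.05 -0.23 0 2 0 0 0;5.05 0 0 0.7 0 0 0;5.05 0 0 0.5 0 0 0;5.05 0 0 0.36 0 0 0;5.05 0.38 0 0.42 0 0 0;5.05 0.38 0 0.42 0 0 0;5.05 0.38 0 0.42 0 0 0"

```text
t: 3.48
ee_pos: [596.5, -95.0, 164.6]
orientation: [0.454, 3.108, -0.0]
ft_force: [0.2, -0.1, -0.0]
width: 50.6
```

Run:
```python
from h import *
for n in("side",):
    im=get_image(n);cv2.imwrite(f"pics/{n}1.png",cv2.resize(im["pixels"][60:300,180:460,::-1],None,fx=2.5,fy=2.5));
o=get_obs();print(o["ee_pos"],o["ft_force"])
```

```text
[595.53412755 -94.78051733 163.83996257] [0.90808333 0.01187286 0.22336694]
```

View pics/side1.png

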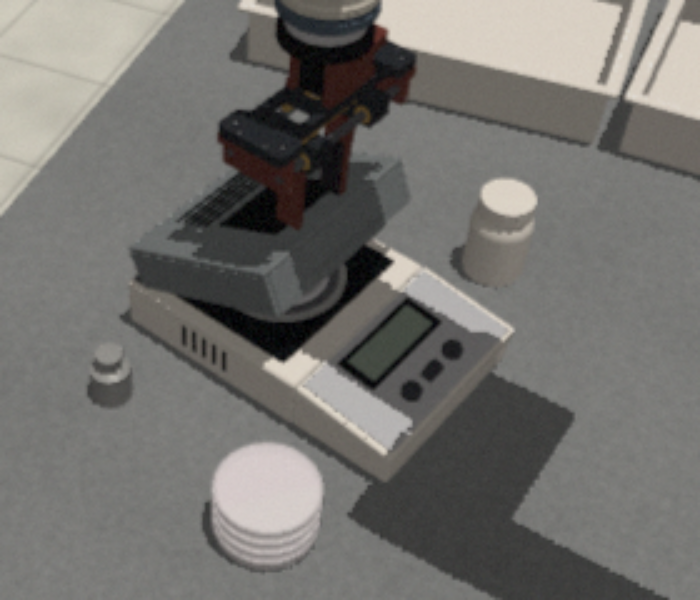

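The fingertips rest near the hood's front edge, at about (290,220) in the crop, and nothing else has moved. I'll continue along the arc.

Request:
play_rows --plan "5.05 0.32 0 0.43 0 0 0;5.05 0.32 0 0.43 0 0 0;5.05 0.32 0 0.43 0 0 0;5.05 0.27 0 0.46 0 0 0;5.05 0.27 0 0.46 0 0 0;5.05 0.27 0 0.46 0 0 0;5.05 0.22 0 0.48 0 0 0;5.05 0.22 0 0.48 0 0 0;5.05 0.22 0 0.48 0 0 0;5.05 0.18 0 0.5 0 0 0;5.05 0.18 0 0.5 0 0 0;5.05 0.1 0 0.4 0 0 0;5.05 0 0 0 0 0 0"

```text
t: 5.15
ee_pos: [568.5, -86.6, 108.9]
orientation: [-0.454, -3.108, -0.0]
ft_force: [-0.7, -0.8, 0.6]
width: 50.8
```

Request:
play_rows --plan "5.05 0.03 0 0.1 0 0 0;5.05 0 0 0.1 0 0 0;5.05 0 0 0.1 0 0 0;5.05 0 0 0 0 0 0"

```text
t: 5.65
ee_pos: [568.5, -86.6, 107.3]
orientation: [0.454, 3.108, 0.0]
ft_force: [-3.3, 1.1, 8.7]
width: 50.3
```

Request:
play_rows --plan "5.05 0 0 0.08 0 0 0;5.05 0 0 0.08 0 0 0;5.05 0 0 0 0 0 0;5.05 0 0 0 0 0 0"

```text
t: 6.15
ee_pos: [568.6, -86.6, 107.1]
orientation: [0.454, 3.108, 0.0]
ft_force: [-8.1, 1.3, 22.0]
width: 50.5
```

Request:
play_rows --plan "5.05 0 0 -0.4 0 0 0;5.05 0 0 -2 0 0 0;5.05 0 0 -3 0 0 0;5.05 3.8 -0.06 0 0 0 0;5.05 3.9 -0.07 0 0 0 0;5.05 3.9 -0.07 0 0 0 0;5.05 0 0 0 0 0 0;5.05 0 0 0 0 0 0"

```text
t: 7.15
ee_pos: [458.0, -55.7, 159.2]
orientation: [0.453, 3.107, -0.0]
ft_force: [0.1, -0.2, -0.4]
width: 50.1
```

Run:
```python
from h import *
o=get_obs();print(o["ee_pos"],o["orientation"],o["ft_force"],o["t"])
for n in("wrist","top","side"):
    im=get_image(n);cv2.imwrite(f"pics/{n}2.png",im["pixels"][...,::-1]);np.savez(f"{n}2.npz",**im);print(n,im["fx"],im["cx"],im["cy"],im["eye"],im["attitude"])
    if n!="wrist":
        P,ok=cloud(im);xa=P[...,0]*.9602-P[...,1]*.2793-583.6;ya=P[...,0]*.2793+P[...,1]*.9602-74.3
        m=ok&(xa>-25)&(xa<120)&(abs(ya)<85)&(P[...,2]>80)&(P[...,2]<130)
        A=np.c_[xa[m],ya[m],np.ones(m.sum())];k=np.linalg.lstsq(A,P[...,2][m],rcond=None)[0];r=P[...,2][m]-A@k
        s=abs(r)<4;k=np.linalg.lstsq(A[s],P[...,2][m][s],rcond=None)[0];print(n,"hood plane slopes,z0",k.round(4),m.sum(),s.sum())
```

```text
[457.95919154 -55.65440126 159.21840415] [ 4.53205359e-01  3.10676552e+00 -8.10630466e-05] [ 0.13782368 -0.1736903  -0.41229606] 7.15
wrist 325.19226210127806 284.38865597498227 209.75471365697575 [386.44375051 -33.63231212 320.97213684] [2.3347303  1.73931961 0.2429405 ]
top 417.7665290843616 278.71542985093475 209.4947103450686 [ 525.06706608   57.45587935 1054.2525305 ] [-2.17691019  2.15964546 -0.04811432]
top hood plane slopes,z0 [-1.300000e-03  0.000000e+00  1.066971e+02] 4771 4684
side 483.2337877548645 274.19417058819516 207.19999540889347 [341.84868285 656.62102011 863.5420888 ] [-0.59262387  2.76496155 -1.03124902]
side hood plane slopes,z0 [-3.200000e-03 -1.000000e-04  1.070575e+02] 3166 3158
```

View pics/wrist2.png

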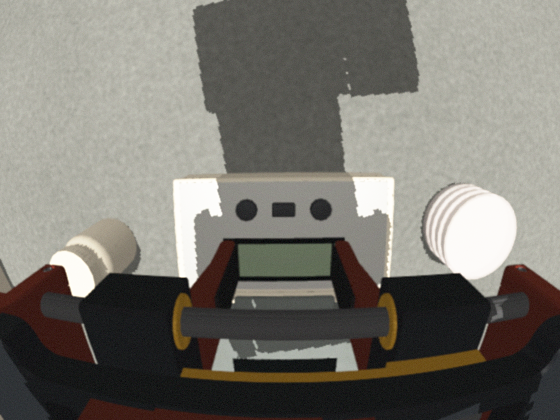

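The hood plane is level at 107 mm, so it is shut. In the wrist view the keys are at (246,210), (284,210) and (320,210), with the fingertips near (235,240) and (338,240). I'll refine the key positions from this image.

Run:
```python
from h import *
im=dict(np.load("wrist2.npz"));A=att(im);e=im["eye"]
g=cv2.cvtColor(im["pixels"],cv2.COLOR_RGB2GRAY)
nl,lab,st,cen=cv2.connectedComponentsWithStats((g<85).astype(np.uint8))
def ray(u,v):
    x,y=(u-im["cx"])/im["fx"],(v-im["cy"])/im["fy"];r=np.hypot(x,y)+1e-12
    return A@np.array([np.sin(r)*x/r,np.sin(r)*y/r,np.cos(r)])
K=[]
for s in[(246,210),(284,210),(320,210)]:
    l=lab[s[1],s[0]];d=ray(*cen[l]);p=e+d*(56.4-e[2])/d[2];K.append(p)
    print(st[l],cen[l].round(1),p.round(1),im["range_z"][s[1],s[0]])
d=K[2]-K[0];print("sep",np.linalg.norm(d),"yaw",np.arctan2(-d[0],d[1]),"mid",(K[0]+K[2])/2)
for n in("top","side"):
    q=dict(np.load(f"{n}2.npz"));q0=dict(np.load(f"{n}0.npz"));  print(n,"diff px",[ (np.abs(q["pixels"][b:b+50,a:a+50].astype(int)-q0["pixels"][b:b+50,a:a+50])>40).sum() for a,b in([(275,140),(240,210),(415,245)] if n=="top" else [(205,180),(262,238),(360,125)])])
o=get_obs();print(R.from_rotvec(o["orientation"]).as_matrix().round(4))
```

```text
[236 199  21  22 364] [246.  209.7] [448.9 -85.9  56.4] 273.63116
[272 203  23  14 318] [283.  209.5] [457.7 -55.8  56.4] 273.86884
[310 199  22  22 364] [320.4 209.2] [466.6 -25.3  56.4] 275.72537
sep 63.16123967126927 yaw -0.2841024532809968 mid [457.71033968 -55.61906097  56.4       ]
top diff px [np.int64(76), np.int64(0), np.int64(431)]
side diff px [np.int64(84), np.int64(0), np.int64(3152)]
[[-9.583e-01  2.859e-01  1.000e-03]
 [ 2.859e-01  9.583e-01 -2.000e-04]
 [-1.000e-03  1.000e-04 -1.000e+00]]
```

Request:
play_rows --plan "5.05 0.14 0 3 0 0 0;5.05 0.14 0 3 0 0 0;5.05 0 0 2.5 0 0 0;5.05 0 0 0 0 -4 0.3;5.05 0 0 0 0 -4 0;5.05 0 0 0 0 0 0;5.05 0 0 0.6 0 0 0;5.05 0 0 0.3 0 0 0;5.05 0 0 0 0 0 0;5.05 0 0 0 0 0 0"

```text
t: 8.55
ee_pos: [455.3, -55.0, 64.8]
orientation: [0.442, 2.971, -0.031]
ft_force: [-1.4, 0.5, 0.5]
width: 50.7
```

Run:
```python
from h import *
o=get_obs();M=R.from_rotvec(o["orientation"]).as_matrix();p=o["ee_pos"];k=np.array([457.7,-55.6,56.4])
print(p,M.round(3),o["ft_force"],o["width"]);print("key in tool",(M.T@(k-p)).round(2), "yaw",np.arctan2(-M[0,1],M[1,1]),"roll",M[2,1])
im=get_image("wrist");cv2.imwrite("pics/wrist3.png",cv2.resize(im["pixels"][150:350,150:420,::-1],None,fx=2.9,fy=2.9))
```

```text
[455.3492209  -55.04822915  64.82988434] [[-0.947  0.291  0.133]
 [ 0.288  0.957 -0.04 ]
 [-0.139  0.    -0.99 ]] [-1.36817507  0.52105743  0.53053268] 50.650046830325195
key in tool [-1.21  0.15  8.68] yaw -0.29513302145228215 roll 0.0001749438458605243
```

View pics/wrist3.png

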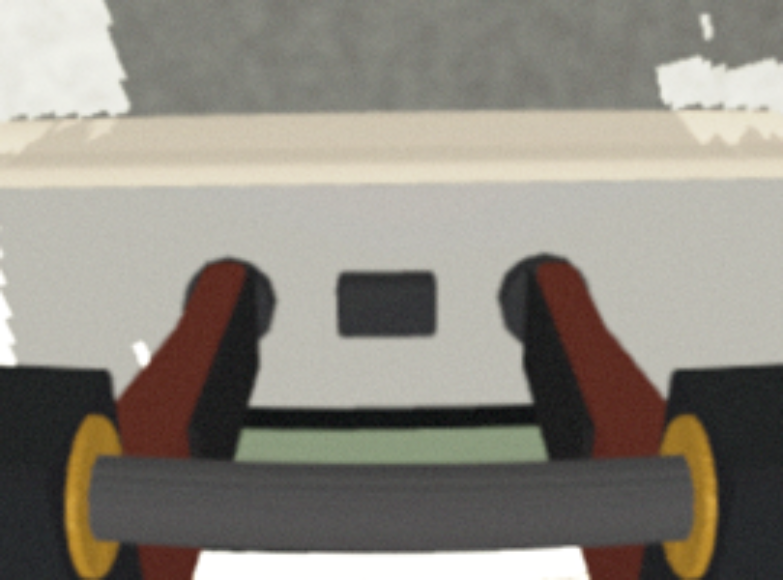

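The fingertips are over the two round keys, and the oblong key lies clear between them. I'll trim the centring slightly, then press.

Request:
play_rows --plan "5.05 -0.13 -0.08 0 0 0 -0.6;5.05 0 0 0.3 0 0 0;5.05 0 0 0.2 0 0 0;5.05 0 0 0 0 0 0;5.05 0 0 0 0 0 0"

```text
t: 9.22
ee_pos: [456.8, -56.3, 60.0]
orientation: [0.426, 2.973, -0.032]
ft_force: [-0.4, 0.6, 0.6]
width: 50.2
```

Run:
```python
from h import *
o=get_obs();M=R.from_rotvec(o["orientation"]).as_matrix();p=o["ee_pos"];k=np.array([457.7,-55.6,56.4])
print(p,o["ft_force"],o["moment"],o["width"]);print("key in tool",(M.T@(k-p)).round(2), "yaw",np.arctan2(-M[0,1],M[1,1]),"roll",M[2,1])
im=get_image("wrist");cv2.imwrite("pics/wrist4.png",cv2.resize(im["pixels"][190:290,190:380,::-1],None,fx=4,fy=4))
```

```text
[456.80406821 -56.3169139   60.0277823 ] [-0.35962223  0.62775842  0.58596626] [0.0225653  0.03183664 0.01674327] 50.17054366349538
key in tool [-0.15  0.94  3.68] yaw -0.2846457747157406 roll -0.0013014434374414297
```

View pics/wrist4.png

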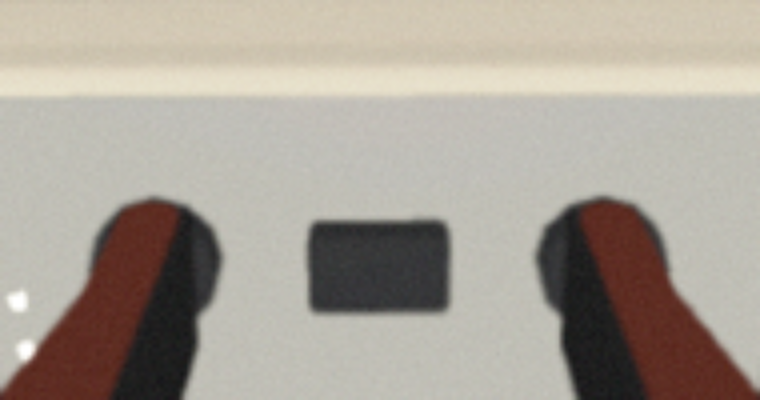

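Both fingertips are well centred on the keys. Now the press.

Request:
play_rows --plan "5.05 0 0 0.2 0 0 0;5.05 0 0 0.2 0 0 0;5.05 0 0 0.2 0 0 0;5.05 0 0 0.2 0 0 0;5.05 0 0 0.1 0 0 0;5.05 0 0 0.1 0 0 0;5.05 0 0 0 0 0 0;5.05 0 0 0 0 0 0"

```text
t: 10.28
ee_pos: [458.2, -56.7, 51.7]
orientation: [0.426, 2.972, -0.032]
ft_force: [-9.7, 2.2, 32.5]
width: 50.7
```

Run:
```python
from h import *
o=get_obs();M=R.from_rotvec(o["orientation"]).as_matrix()
print("tool-frame F",M.T@o["ft_force"],"M",M.T@o["moment"],o["ee_pos"],"roll",M[2,1],o["t"])
im=get_image("wrist");cv2.imwrite("pics/wrist5.png",cv2.resize(im["pixels"][190:290,190:380,::-1],None,fx=4,fy=4))
```

```text
tool-frame F [  5.2392819   -0.62497358 -33.60017131] M [-0.00335318  0.96325631  0.02247284] [458.1669974  -56.71006902  51.7233644 ] roll -0.0012029847358505964 10.275
```

View pics/wrist5.png

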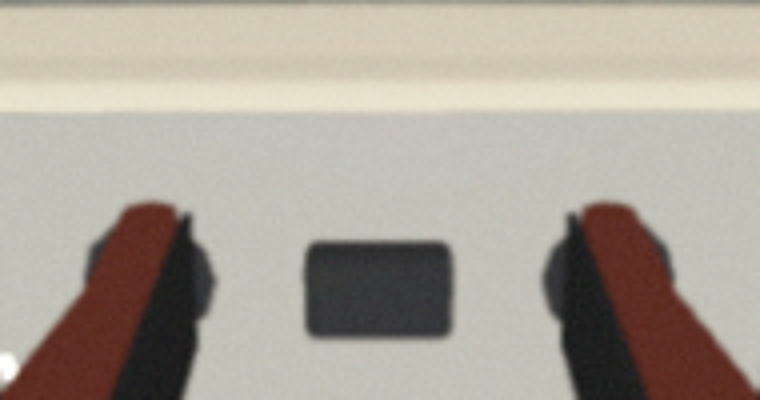

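Both keys are down with a balanced load: the roll moment is about 0, so roughly 17 N each. The oblong key is untouched. Hold.

Request:
play_rows --plan "5.05 0 0 0 0 0 0;5.05 0 0 0 0 0 0;5.05 0 0 0 0 0 0;5.05 0 0 0 0 0 0;5.05 0 0 0 0 0 0;5.05 0 0 0 0 0 0;5.05 0 0 0 0 0 0;5.05 0 0 0 0 0 0;5.05 0 0 0 0 0 0;5.05 0 0 0 0 0 0;5.05 0 0 0 0 0 0;5.05 0 0 0 0 0 0;5.05 0 0 0 0 0 0;5.05 0 0 0 0 0 0;5.05 0 0 0 0 0 0;5.05 0 0 0 0 0 0;5.05 0 0 0 0 0 0;5.05 0 0 0 0 0 0;5.05 0 0 0 0 0 0;5.05 0 0 0 0 0 0"

```text
t: 12.82
ee_pos: [458.2, -56.7, 51.7]
orientation: [0.426, 2.972, -0.032]
ft_force: [-10.2, 1.8, 33.4]
width: 50.3
```

Request:
play_rows --plan "5.05 0 0 0 0 0 0;5.05 0 0 0 0 0 0;5.05 0 0 0 0 0 0;5.05 0 0 0 0 0 0;5.05 0 0 0 0 0 0;5.05 0 0 0 0 0 0;5.05 0 0 0 0 0 0;5.05 0 0 0 0 0 0;5.05 0 0 0 0 0 0;5.05 0 0 0 0 0 0;5.05 0 0 0 0 0 0;5.05 0 0 0 0 0 0"

```text
t: 14.32
ee_pos: [458.2, -56.7, 51.7]
orientation: [0.426, 2.972, -0.032]
ft_force: [-9.8, 2.0, 31.8]
width: 50.5
```

Request:
play_rows --plan "5.05 0 0 -0.5 0 0 0;5.05 0 0 -1 0 0 0;5.05 0 0 -2 0 0 0;5.05 0 0 -4 0 0 0;5.05 0 0 -5 0 0 0;5.05 0 0 -5 0 0 0;5.05 0 0 0 0 0 0;5.05 0 0 0 0 0 0"

```text
t: 15.32
ee_pos: [434.4, -49.6, 223.1]
orientation: [0.426, 2.973, -0.032]
ft_force: [-0.6, 0.3, 0.1]
width: 50.5
```

Run:
```python
from h import *
o=get_obs();print(o["ee_pos"],o["ft_force"],o["t"])
ims=[]
for n in("top","side"):
    im=get_image(n);ims.append(im["pixels"][100:310,180:460]);P,ok=cloud(im);xa=P[...,0]*.9602-P[...,1]*.2793-583.6;ya=P[...,0]*.2793+P[...,1]*.9602-74.3
    m=ok&(xa>-25)&(xa<120)&(abs(ya)<85)&(P[...,2]>80)&(P[...,2]<130)
    A=np.c_[xa[m],ya[m],np.ones(m.sum())];k=np.linalg.lstsq(A,P[...,2][m],rcond=None)[0];print(n,k.round(4))
q=dict(np.load("top0.npz"));ims=[q["pixels"][100:310,180:460]]+ims;z=np.load("side0.npz")["pixels"][100:310,180:460]
cv2.imwrite("pics/fin.png",cv2.resize(np.vstack([np.hstack(ims[:2]),np.hstack([z,ims[2]])])[...,::-1],None,fx=1.4,fy=1.4))
```

```text
[434.43012512 -49.61827594 223.07917087] [-0.56934388  0.32066889  0.11518718] 15.325
top [-5.000000e-04  1.000000e-04  1.066869e+02]
side [-1.200000e-03 -2.000000e-04  1.069516e+02]
```

View pics/fin.png

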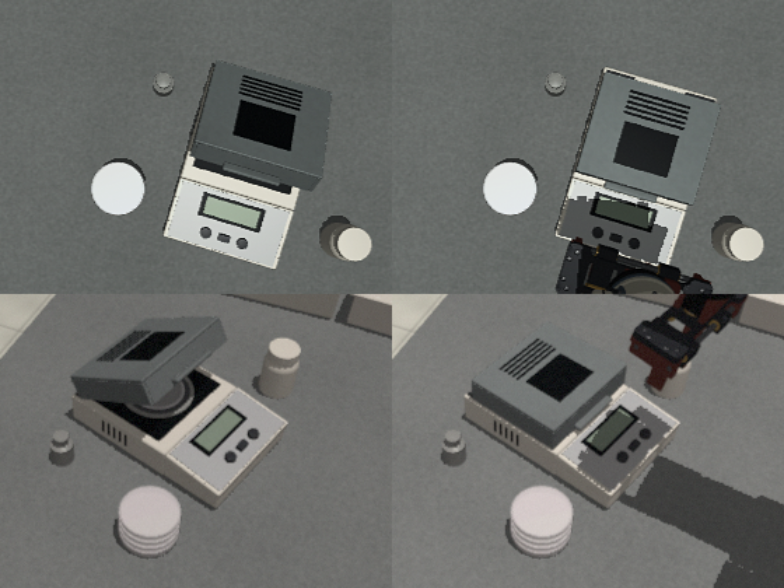

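Before and after, side by side: the hood is shut, the analyser and its neighbours sit at the same pixels, the keys are up and the gripper is clear. I'm handing the job in.

```bash
python3 -c "
from workcell import *
print(close_job())"
```

```text
the job is handed in; nothing more can be done
None
```

The job is done and handed in at about 15 s of the 54 s allowed.

- **Hood:** I pushed it shut along its arc with both fingertips. It stopped firm at 107 mm under 22 N. At the end, the top and side depth images both showed its top level at 107 mm.
- **Keys:** I pressed the two round keys together, one fingertip on each, and held them for about 4 s at a steady 32 N or so in total. The load was evenly split and well above the 5 N each key needs. I then let both go. The oblong key was never touched.
- **Surroundings:** In the before and after pictures the analyser, weight, jar and dishes show no visible shift. In the last side view the gripper hides most of the jar, but the top view shows it in place. The gripper was clear of everything, with wrist force near zero.

I inferred that both keys were fully down from the force and from the fingertips sinking about 4.7 mm below my measured key height. That is slightly short of the 5 mm travel, but within the roughly 2 mm camera accuracy. No check failed.

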